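# Open the wide dust damper fully and start the extractor

## Robot

A 6-joint arm with a two-finger parallel gripper is mounted at the origin on the work surface. World frame = base frame: x ahead of the robot, y to its left, z up, the work surface at z = 0. Lengths are in m, angles in rad, forces in N, time in s.
With the tool pointing down it reaches from about 0.375 to 0.975 m from the base axis. Payload 3.8 kg.
Tool frame: the origin (TCP) lies on the centre line of the jaws, within the pads' length; the fingertips stand 14 mm ahead of it and the grasp point (between the pads) lies 5 mm behind it (bot.finger_overhang is the distance from the TCP to the fingertips, in m); y points along the fingers, x is the direction in which the jaws open and shut, and the axes are right-handed (so a half turn about y gives the same grasp; the last joint's range is limited). The gripper opens to 85 mm and grips with 20 to 120 N. Pads are 22 mm wide; open, the fingers measure 114 mm over their backs; the gripper's body (76 mm by 85 mm) begins 54 mm behind the grasp point. The pads swing forward as they close: fully open they stand 13 mm farther back than shut.
Start: joints at [-1.326, 0.264, 1.604, -0, 1.274, -0.037], TCP at [0.188, -0.648, 0.245] pointing down, gripper open.
Joint ranges: [-2.63, 2.63], [-0.94, 2.18], [0.31, 2.57], [-1.31, 4.45], [0, 2.66], [-2.55, 2.55]. Speed limits (rad/s): [2.57, 2.57, 3.14, 3.14, 3.14, 3.14].

## Interface

Orientations are given as a rotation vector (axis times angle).
In Python, from workcell import readout, read_camera, bot, spotter gives the robot as it stands.
- The arm moves only by the tool jog_arm, never from a script. Its argument "increments" is a list of rows, each a list of 7 numbers: the shift along the tool's x, y, z in m, then the turn, a rotation vector about the tool's x, y, z in rad, then the opening, from 0 (shut) to 1 (fully open). A call has 1 to 10 rows; each row shifts and turns the pose as measured when the row begins, along the tool's axes as they then stand; what a row does not reach is not made up. A row lasts 1/8 s, in which the tool goes at most 62.5 mm and 10.7 degrees, less where a joint would pass 70% of its speed; a pose out of reach is approached as far as the arm can. A call with a gripper value outside its range is refused whole. The fingers move at their own pace and stop on an object; "force" is the grip in N (left out, the last holds). Time passes only in rows, so rows that do not move let the fingers close. It gives the time, the measured TCP pose, the force and the opening at its end, in the units of the state.
- readout.read_state(): the state, without advancing time (a new reading comes with each control period).
- read_camera(name): name is "side" or "top"; returns a dict with "img" (384x512x3 uint8, blue, green, red), "range_z" (384x512 float32, m along the optical axis (not along the pixel's ray), 0 where there is no reading), "fx", "fy", "cx", "cy" (pixels), "world_from_camera" (4x4, takes a point from camera to world coordinates). Camera axes: x right, y down, z forward; pixel columns grow to the right and rows downward; lengths in m; the calibration is good to about 2 mm. A picture is of the moment at which its call begins.
- bot.finish_job(): hands the job in, once; it reports no verdict.
Trained networks look in a picture, given as the dict that the camera call returned (one of the last four; its "shot" number tells which), for a name from the list of things; names that differ only in an ending like _2 or _b are one class to them, and where a whole thing is asked for, a point or a joint stands for the part that bears it (a point fixed in the world has none). Each returns a list of dicts, best first, with "p" (0 to 1); they miss things now and then, are a little off and sometimes report something else, mostly with a low value. They report only what shows in the picture. A call takes as long as a camera call. They do not tell look-alikes from the thing itself.
- spotter.masks_of(picture, thing): "mask" (384x512 bool, what is visible of it) and "location" ([column, row] in pixels, amid what is visible of it).
- spotter.spot_point(picture, thing): "location" ([column, row] in pixels: a listed point, or the origin of a listed thing).
The state is a dict: "time": time; "q": joint angles; "joint_vel": joint speeds; "joint_torque": joint torques, N m; "tool_pos": TCP position; "tcp_rot": TCP orientation; "wrist_force": force on the tool from outside, world axes, zero at the start; "torque": the same for the moment, N m; "width": opening from 0.0 (shut) to 1.0 (fully open).
Only numpy, scipy, OpenCV 4.12 (cv2) and the standard library are available. Lean on these libraries where they do the work, as an engineer would, in place of code of your own. Each camera call takes 0.05 s, during which the arm holds its last target. There are 200 camera calls.

## Task

Open the damper on the wider of the two extraction pipes: push its lever with your fingertips, without gripping it, past the half-open detent and right on to the second stop, fully open. Only then press the start button on the switch box right down and let it come up again. Leave the narrower pipe's lever half open, and do not move or pick up the loose things on the bench.

Things in the scene. Friction and masses are not known exactly. Their poses are not given: they have to be found in the camera images.
- wide_pipe: the wide extraction pipe, 100 mm across, bare metal, fixed: rises through the bench, bends and opens to its own -x; base plate 170 x 110 mm. Origin on the bench exactly below the lever's vertical pivot, z up. 137 mm up lies a flat sector plate, radius 80 mm round the pivot, from its +y to its -x side, with a 20 mm stop pin (8 mm thick, 70 mm from the pivot) just outside each end of the swing
- wide_knob (a point): centre (half-way up) of the upright black knob at the end of this pipe's lever: a cylinder 22 mm across, 50 mm tall, 100 mm from the pivot, centre about 182 mm above the bench, free all round; it stands on the flat lever bar (14 mm wide)
- wide_lever (a joint): lever angle about its pivot, rad, grows anticlockwise from above: 0 shut (to the pipe's +y), 0.75 first detent (half open), 1.5 second stop (open, to the pipe's -x). It starts nearly shut, at 0 to 0.25. Stays where left; 1 to 2 N at the knob moves it, 4 to 8 N takes it over the ribs round the detent (0.50 to 1.00) and a last rib (1.25 to 1.37), then it clicks home
- narrow_pipe: the narrow extraction pipe, 60 mm across, bare metal, fixed: rises through the bench, bends and opens to its own -x; base plate 170 x 110 mm. Origin on the bench exactly below the lever's vertical pivot, z up. 97 mm up lies a flat sector plate, radius 80 mm round the pivot, from its +y to its -x side, with a 20 mm stop pin (8 mm thick, 70 mm from the pivot) just outside each end of the swing
- narrow_knob (a point): centre (half-way up) of the upright black knob at the end of this pipe's lever: a cylinder 22 mm across, 50 mm tall, 100 mm from the pivot, centre about 142 mm above the bench, free all round; it stands on the flat lever bar (14 mm wide)
- narrow_lever (a joint): lever angle about its pivot, rad, grows anticlockwise from above: 0 shut (to the pipe's +y), 0.75 first detent (half open), 1.5 second stop (open, to the pipe's -x). It starts in the first detent, half open. Stays where left; 1 to 2 N at the knob moves it, 4 to 8 N takes it over the ribs round the detent (0.50 to 1.00) and a last rib (1.25 to 1.37), then it clicks home
- start_button (a joint): travel of the start button on the switch box: 0 up, 0.006 m fully down; spring return, about 5 N to press fully
- start_button_top (a point): centre of the top of the round black start button, 32 mm across, about 78 mm above the bench, in the middle of the top of a fixed grey switch box of 85 x 80 mm, 60 mm tall; it is pressed straight down
- pencil_cup_c (a point): an open steel cup, 68 mm across, 85 mm tall; point at its centre, half-way up
- offcut_c (a point): a pale wood offcut, 50 x 110 x 35 mm tall; point at its centre
- dowel_c (a point): an upright wooden dowel, 30 mm across, 70 mm tall; point at its centre, half-way up
- glue_c (a point): a white glue bottle, 60 mm across, 170 mm tall; point at its centre, half-way up
- chisel: a driver with a wooden handle, 220 mm long, lying on the bench along its own x axis; origin under its middle
- mallet: a hammer with a wooden handle, 280 mm long, lying on the bench along its own x axis; origin under its middle
- plane: a hand plane, 200 x 60 mm and about 90 mm tall; origin at the centre of its sole
There are look-alikes about, which are no part of the job. Leave any red look-alike of the wide_pipe alone.

How it is judged:
By the outcome, as a careful person would: the job done as asked, in the order asked, and still so for the second after the job is handed in, with the robot touching nothing.
It also fails if it takes over 43 s, if anything falls off the work surface, if the arm or the gripper's body presses on something with over 40 N, if the wrist force passes 120 N, or if a joint passes its speed limit or range.

## Working session

There is one attempt and no reset: what is moved stays moved. The work goes in short steps, Python scripts to look and compute and a tool call to move; the robot and the scene stay as the last step left them, time stands still between calls to the robot, and variables do not carry over. Pictures are saved under pics/ and viewed, about 8 in all and at most 12, crops included, and the job is handed in when it is done.

Besides the shell and the picture viewer there is one more tool, called after "Call:" by a JSON object that holds its "method" and its "body". jog_arm: Moves the arm, as the interface text tells. Its arguments: {"type":"object","properties":{"increments":{"type":"array"},"force":{"type":"number"}},"required":["increments"]}

```bash
mkdir -p pics
cat > h.py <<'E'
import numpy as np, cv2
from workcell import readout, read_camera, bot, spotter
def w(p,u,v,z=None):
    "pixel -> world; with depth, or on plane height z"
    T=p["world_from_camera"]; r=np.array([(u-p["cx"])/p["fx"],(v-p["cy"])/p["fy"],1.])
    if z is None:
        d=p["range_z"][int(round(v)),int(round(u))]; return T[:3,:3]@(r*d)+T[:3,3]
    d=T[:3,:3]@r; return T[:3,3]+d*(z-T[2,3])/d[2]
E
python3 - <<'E'
from h import *
a=read_camera("top");b=read_camera("side")
cv2.imwrite("pics/t1.png",a["img"]);cv2.imwrite("pics/s1.png",b["img"])
for n,p in(("top",a),("side",b)):
    print(n,p["world_from_camera"][:3,3].round(3))
    for t,z in(("wide_pipe",0),("wide_knob",.182),("narrow_pipe",0),("narrow_knob",.142),("start_button_top",.078)):
        for d in spotter.spot_point(p,t)[:4]:
            u,v=d["location"]; print(t,round(d["p"],2),np.round([u,v]),w(p,u,v,z).round(3),w(p,u,v).round(3))
print(readout.read_state())
E
```

```text
top [0.237 0.027 1.459]
wide_pipe 0.95 [211. 172.] [0.557 0.175 0.   ] [0.53  0.162 0.125]
wide_pipe 0.63 [319. 185.] [ 0.515 -0.18   0.   ] [ 0.483 -0.156  0.167]
wide_pipe 0.58 [148. 262.] [0.261 0.372 0.   ] [0.259 0.344 0.118]
wide_knob 0.89 [ 97. 261.] [0.26  0.471 0.182] [0.259 0.462 0.208]
wide_knob 0.75 [170. 165.] [0.536 0.278 0.182] [0.533 0.275 0.195]
narrow_pipe 0.33 [265. 188.] [ 0.506 -0.003  0.   ] [ 0.491 -0.002  0.077]
narrow_knob 0.82 [318. 184.] [ 0.49  -0.159  0.142] [ 0.486 -0.157  0.16 ]
start_button_top 0.73 [329. 172.] [ 0.542 -0.202  0.078] [ 0.539 -0.199  0.093]
start_button_top 0.44 [273. 184.] [ 0.502 -0.025  0.078] [ 0.504 -0.026  0.069]
side [0.442 0.956 0.885]
wide_pipe 0.74 [359. 329.] [0.258 0.363 0.   ] [0.275 0.417 0.08 ]
wide_pipe 0.69 [240. 264.] [0.555 0.178 0.   ] [0.547 0.229 0.059]
wide_pipe 0.3 [306. 214.] [ 0.372 -0.035  0.   ] [0.376 0.02  0.049]
wide_pipe 0.29 [268. 145.] [ 0.507 -0.414  0.   ] [ 0.508 -0.418 -0.003]
wide_knob 0.89 [381. 321.] [0.253 0.466 0.182] [0.257 0.476 0.196]
wide_knob 0.67 [238. 243.] [0.543 0.276 0.182] [0.541 0.2
[... 283 characters left out ...]
 0.078] [ 0.499 -0.014  0.081]
{'time': 0.6, 'q': array([-1.32589454e+00,  2.63864014e-01,  1.60397607e+00,  2.19280291e-05,
        1.27369927e+00, -3.69053402e-02]), 'joint_vel': array([-5.49246124e-04, -5.01701047e-04,  9.20041678e-05,  1.14689421e-03,
       -7.43562576e-04,  1.13517366e-03]), 'joint_torque': array([-4.85921846e-04, -5.14641166e+01, -3.67456591e+01,  1.01710227e-04,
        1.43805486e-03, -8.26659914e-07]), 'tool_pos': array([ 0.1877154 , -0.64838124,  0.24531694]), 'tcp_rot': array([-1.32944551,  0.99909987, -0.99919069]), 'wrist_force': array([-0.29132295, -0.76673974, -0.23343111]), 'torque': array([ 0.00594246, -0.01091048, -0.00372795]), 'width': 0.996084716133075}
```

View pics/t1.png

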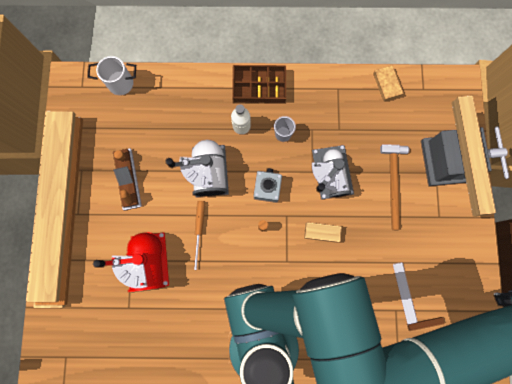

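View pics/s1.png

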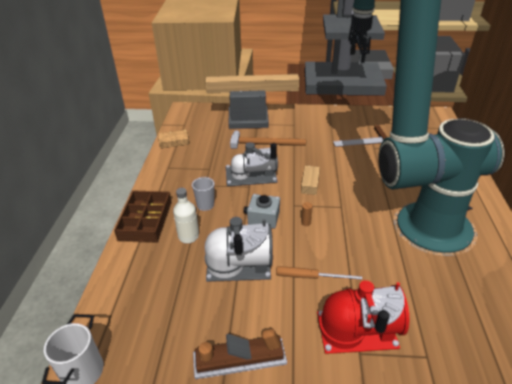

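Run:
```python
from h import *
a=read_camera("top");b=read_camera("side")
c=np.hstack([cv2.resize(a["img"][130:205,155:245],None,fx=4.4,fy=4.4,interpolation=2),cv2.resize(a["img"][130:205,285:375],None,fx=4.4,fy=4.4,interpolation=2)])
d=cv2.resize(b["img"][185:290,195:290],(330*95//105*1,330),interpolation=2)
d=cv2.copyMakeBorder(d,0,0,0,c.shape[1]-d.shape[1],0)
e=b["img"][130:195,215:290]; e=cv2.resize(e,None,fx=4.4,fy=4.4,interpolation=2)[:250]
d[:e.shape[0],310:310+e.shape[1]]=e
cv2.imwrite("pics/c1.png",np.vstack([c,d])[:600])
ys,xs=np.mgrid[0:384,0:512]
for n,p in(("top",a),("side",b)):
    P=np.array([xs-p["cx"],ys-p["cy"],np.full(xs.shape,1.)*p["fx"]])/p["fx"]*p["range_z"]
    W=np.einsum('ij,jhw->hwi',p["world_from_camera"][:3,:3],P)+p["world_from_camera"][:3,3]
    np.save(n+".npy",W)
    for t in("wide_knob","narrow_knob","start_button_top"):
        for m in spotter.masks_of(p,t)[:3]:
            M=m["mask"]; q=W[M]; print(n,t,round(m["p"],2),np.round(m["location"]),M.sum(),np.percentile(q,[5,50,95],axis=0).round(3).tolist())
    for lo,hi in((.41,.66),):
        s=(W[...,0]>lo)&(W[...,0]<hi)&(W[...,1]>.1)&(W[...,1]<.33)
        for z0,z1 in((.003,.02),(.13,.145),(.146,.157),(.16,.2),(.2,.215),(.215,.4)):
            q=W[s&(W[...,2]>z0)&(W[...,2]<z1)]; 
            if len(q): print(n,z0,len(q),q.min(0).round(3),q.max(0).round(3),np.median(q,0).round(3))
```

```text
top wide_knob 0.75 [320. 231.] 597 [[0.333, -0.233, 0.019], [0.357, -0.183, 0.035], [0.382, -0.133, 0.04]]
top wide_knob 0.64 [120. 261.] 331 [[0.246, 0.352, 0.153], [0.258, 0.414, 0.163], [0.274, 0.468, 0.209]]
top wide_knob 0.56 [188. 165.] 303 [[0.534, 0.169, 0.151], [0.55, 0.224, 0.162], [0.569, 0.282, 0.208]]
top narrow_knob 0.83 [332. 171.] 315 [[0.472, -0.237, 0.083], [0.533, -0.205, 0.122], [0.575, -0.156, 0.168]]
top start_button_top 0.54 [267. 186.] 56 [[0.489, -0.02, 0.078], [0.5, -0.008, 0.083], [0.511, 0.002, 0.086]]
top start_button_top 0.21 [242. 121.] 404 [[0.687, 0.053, 0.035], [0.7, 0.077, 0.114], [0.723, 0.101, 0.172]]
top 0.003 716 [0.411 0.1   0.003] [0.66 0.33 0.02] [0.511 0.237 0.005]
top 0.13 625 [0.473 0.158 0.131] [0.576 0.26  0.145] [0.523 0.203 0.137]
top 0.146 75 [0.487 0.163 0.146] [0.568 0.265 0.157] [0.55  0.215 0.154]
top 0.16 146 [0.488 0.165 0.16 ] [0.573 0.287 0.198] [0.553 0.19  0.164]
top 0.2 45 [0.534 0.268 0.2  ] [0.553 0.289 0.213] [0.543 0.277 0.206]
side wide_knob 0.9 [373. 310.] 639 [[0.246, 0.364, 0.146], [0.259, 0.429, 0.163], [0.275, 0.4
[... 233 characters left out ...]
narrow_knob 0.25 [265. 140.] 578 [[0.379, -0.452, 0.001], [0.524, -0.414, 0.019], [0.64, -0.388, 0.027]]
side start_button_top 0.49 [204. 194.] 602 [[0.66, -0.09, 0.006], [0.686, -0.041, 0.058], [0.713, -0.029, 0.084]]
side start_button_top 0.45 [263. 199.] 79 [[0.487, -0.019, 0.074], [0.499, -0.003, 0.08], [0.511, 0.009, 0.083]]
side 0.003 788 [0.411 0.101 0.003] [0.656 0.329 0.02 ] [0.534 0.222 0.008]
side 0.13 666 [0.479 0.158 0.131] [0.577 0.261 0.144] [0.518 0.205 0.137]
side 0.146 88 [0.487 0.165 0.146] [0.572 0.285 0.157] [0.552 0.198 0.155]
side 0.16 210 [0.532 0.168 0.16 ] [0.573 0.293 0.2  ] [0.548 0.283 0.165]
side 0.2 66 [0.532 0.27  0.2  ] [0.552 0.292 0.208] [0.542 0.284 0.206]
```

View pics/c1.png

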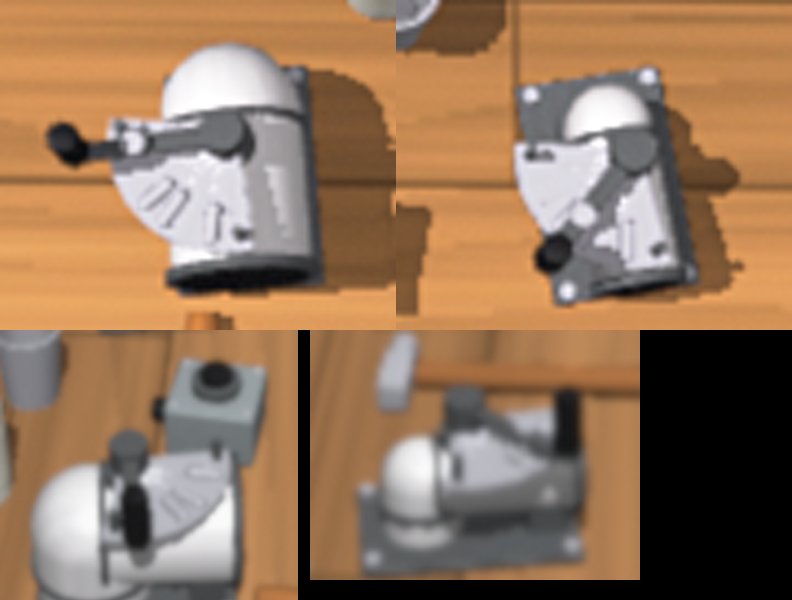

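Run:
```python
from h import *
p=read_camera("top")
f=lambda x,y,z:w(p,155+x/4.4-.4,130+y/4.4-.4,z)
piv=f(226,135,.167);end=f(241,233,.157);sh=f(114,125,.157)
W=np.load("top.npy");V=np.load("side.npy")
for A in(W,V):
    m=(abs(A[...,0]-.555)<.04)&(abs(A[...,1]-.177)<.03)&(A[...,2]>.161); print("hub",m.sum(),A[m].mean(0).round(4),(A[m].min(0)+A[m].max(0)).round(4)/2)
    m=(A[...,0]>.48)&(A[...,0]<.6)&(A[...,1]>.24)&(A[...,1]<.33)&(A[...,2]>.2);print("knob",(A[m].min(0)+A[m].max(0)).round(4)/2,A[m].mean(0).round(4))
    m=(abs(A[...,0]-.5)<.025)&(abs(A[...,1]+.005)<.025)&(A[...,2]>.07)
    print("btn",m.sum(),np.median(A[m],0).round(4),(A[m].min(0)+A[m].max(0)).round(4)/2,A[m].max(0))
    m=(abs(A[...,0]-.487)<.02)&(abs(A[...,1]-.165)<.03)&(A[...,2]>.145);print("pin",m.sum(),A[m].mean(0).round(4))
print(piv,end,sh)
for q in(end,sh): d=(q-piv)[:2];print(np.hypot(*d),np.arctan2(-d[0],d[1]))
M=cv2.Rodrigues(np.array(readout.read_state()["tcp_rot"]))[0];print(M.round(3))
```

```text
hub 68 [0.5596 0.1808 0.1639] [0.5584  0.1828  0.16535]
knob [0.5432 0.2785 0.2065] [0.5428 0.2778 0.2061]
btn 156 [ 0.5012 -0.0077  0.0773] [ 0.5006  -0.00795  0.0801 ] [0.52295829 0.014104   0.09016113]
pin 12 [0.4909 0.1702 0.1534]
hub 79 [0.5591 0.1826 0.1629] [0.5589  0.18315 0.16325]
knob [0.5416  0.28095 0.2043 ] [0.5416 0.282  0.2052]
btn 129 [4.993e-01 3.000e-04 7.610e-02] [ 0.5007  -0.0038   0.07755] [0.52297326 0.01656389 0.08491823]
pin 17 [0.4892 0.1705 0.1529]
[0.55546066 0.17514545 0.167     ] [0.49037647 0.16431543 0.157     ] [0.56436067 0.25243335 0.157     ]
0.06597909482222403 1.7356856515646208
0.07779865510915003 -0.11464903164356713
[[ 0.278 -0.     0.961]
 [-0.961 -0.     0.278]
 [-0.    -1.    -0.   ]]
```

Call:
{"method": "jog_arm", "body": {"increments": [[0,-0.06,0,0,0,0,0],[-0.045,-0.02,0.037,0,0,0,0],[-0.045,0,0.037,0,0,0,0],[-0.045,0,0.037,0,0,0,0],[-0.045,0,0.037,0,0,0,0],[-0.045,0,0.037,0,0,0,0],[-0.045,0,0.037,0,0,0,0],[-0.045,0,0.037,0,0,0,0],[-0.045,0,0.037,0,0,0,0],[-0.045,0,0.037,0,0,0,0]]}}

```text
time: 2.3
tool_pos: [0.4003, -0.1569, 0.3294]
tcp_rot: [-1.323, 0.999, -1.012]
wrist_force: [1.6, -0.1, 0.1]
width: -0.001
```

Call:
{"method": "jog_arm", "body": {"increments": [[-0.046,0,0.037,0,0,0,0],[-0.046,0,0.037,0,0,0,0],[-0.046,0,0.037,0,0,0,0],[-0.046,0,0.037,0,0,0,0],[-0.046,0,0.037,0,0,0,0],[-0.046,0,0.037,0,0,0,0],[-0.046,0,0.037,0,0,0,0],[-0.046,0,0.037,0,0,0,0],[0,0,0,0,0,0,0]]}}

```text
time: 3.42
tool_pos: [0.5906, 0.297, 0.3316]
tcp_rot: [-1.322, 0.987, -1.014]
wrist_force: [-0.5, -0.2, 0.2]
width: -0.002
```

```bash
cat > g.py <<'E'
from h import *
import sys
s=readout.read_state();M=cv2.Rodrigues(np.array(s["tcp_rot"]))[0];P=np.array(s["tool_pos"])
print(s["time"],P.round(4),"z yaw",np.arctan2(M[1,2],M[0,2]).round(3),"q",np.round(s["q"],2),"F",np.round(s["wrist_force"],1))
print("to target",(M.T@(np.array(eval(sys.argv[1]))-P)).round(4))
E
python3 g.py "[.587,.286,.184]"
```

```text
3.425 [0.5906 0.297  0.3316] z yaw 0.279 q [ 0.43  0.19  1.54 -0.01  1.4   1.73] F [-0.5 -0.2  0.2]
to target [ 0.0083  0.1476 -0.0086]
```

Call:
{"method": "jog_arm", "body": {"increments": [[0.008,0.05,0,0,0,0,0],[0,0.05,0,0,0,0,0],[0,0.047,0,0,0,0,0],[0,0,0,0,0,0,0]]}}

```text
time: 3.92
tool_pos: [0.5957, 0.2866, 0.1836]
tcp_rot: [-1.32, 0.984, -1.015]
wrist_force: [-0.8, -0.2, 0.7]
width: -0.0
```

```bash
python3 g.py "[.565,.282,.184]"
python3 - <<'E'
from h import *
b=read_camera("side");cv2.imwrite("pics/s2.png",cv2.resize(b["img"][130:300,150:350],None,fx=3,fy=3))
E
```

```text
3.925 [0.5957 0.2866 0.1836] z yaw 0.279 q [ 0.42  0.27  1.71 -0.01  1.14  1.71] F [-0.8 -0.2  0.7]
to target [-0.0041 -0.0009 -0.0308]
```

View pics/s2.png

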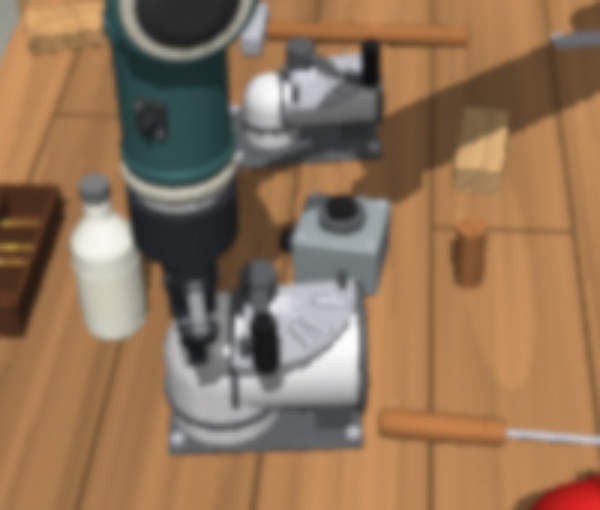

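Call:
{"method": "jog_arm", "body": {"increments": [[-0.004,0,-0.015,0,0,0,0],[0,0,-0.015,0,0,0,0],[-0.001,0,-0.012,0,0,0,0],[-0.002,0,-0.015,0,-0.15,0,0],[-0.002,0,-0.015,0,-0.15,0,0]]}}

```text
time: 4.6
tool_pos: [0.5278, 0.2755, 0.1961]
tcp_rot: [-1.406, 0.736, -0.792]
wrist_force: [0.5, 0.7, -1.5]
width: 0.003
```

```bash
cat >> g.py <<'E'
piv=np.array([.558,.180])
def tgt(f): c,s=np.cos(f),np.sin(f); return np.r_[piv+.1*np.array([-s,c])+.022*np.array([c,s]),.184]
d=P[:2]-piv; print("TCP phi+",(np.arctan2(-d[0],d[1])+np.arctan(.22)).round(3),"r",np.hypot(*d).round(4),"(ideal .1024)")
yaw=np.arctan2(M[1,2],M[0,2])
for f in np.arange(.4,1.75,.1): print(f.round(2),(M.T@(tgt(f)-P)).round(4),"turn y",(yaw-f).round(3))
E
python3 g.py "[.565,.282,.184]"
```

```text
4.6 [0.5278 0.2755 0.1961] z yaw 0.588 q [ 0.45  0.13  1.86 -0.01  1.11  1.44] F [ 0.5  0.7 -1.5]
to target [0.015  0.0137 0.0341]
TCP phi+ 0.523 r 0.1002 (ideal .1024)
0.4 [0.0019 0.0126 0.012 ] turn y 0.188
0.5 [-0.0017  0.0121  0.0024] turn y 0.088
0.6 [-0.0043  0.0117 -0.0075] turn y -0.012
0.7 [-0.0058  0.0113 -0.0176] turn y -0.112
0.8 [-0.0064  0.0109 -0.0278] turn y -0.212
0.9 [-0.0059  0.0105 -0.038 ] turn y -0.312
1.0 [-0.0044  0.0101 -0.0481] turn y -0.412
1.1 [-0.0019  0.0098 -0.058 ] turn y -0.512
1.2 [ 0.0016  0.0095 -0.0677] turn y -0.612
1.3 [ 0.006   0.0092 -0.0769] turn y -0.712
1.4 [ 0.0113  0.009  -0.0856] turn y -0.812
1.5 [ 0.0175  0.0088 -0.0938] turn y -0.912
1.6 [ 0.0244  0.0087 -0.1013] turn y -1.012
1.7 [ 0.0321  0.0085 -0.1081] turn y -1.112
```

Run:
```python
from h import *
s=readout.read_state();print(cv2.Rodrigues(np.array(s["tcp_rot"]))[0].round(3), s["wrist_force"],s["joint_vel"].round(2))
b=read_camera("side");a=read_camera("top")
cv2.imwrite("pics/s3.png",np.hstack([cv2.resize(b["img"][180:290,190:290],(400,440)),cv2.resize(a["img"][130:240,155:255],(400,440))]))
```

```text
[[ 0.554  0.042  0.832]
 [-0.832  0.005  0.554]
 [ 0.019 -0.999  0.038]] [ 0.46384147  0.68509947 -1.52776509] [ 0.03 -0.24  0.27 -0.01 -0.05 -1.19]
```

View pics/s3.png

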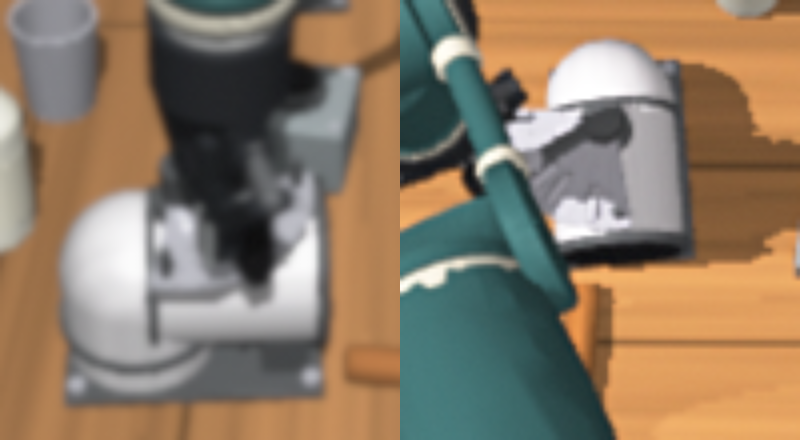

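Call:
{"method": "jog_arm", "body": {"increments": [[-0.004,0.012,-0.008,-0.038,-0.05,0.019,0],[-0.002,0.001,-0.012,0,-0.12,0,0],[-0.001,0.001,-0.012,0,-0.12,0,0]]}}

```text
time: 5.08
tool_pos: [0.5045, 0.2665, 0.1866]
tcp_rot: [-1.485, 0.537, -0.555]
wrist_force: [0.1, 2.1, 0.1]
width: -0.004
```

```bash
echo 'print("down in tool",(-M[2]).round(3))'>>g.py; python3 g.py "[.565,.282,.184]"
```

```text
5.075 [0.5045 0.2665 0.1866] z yaw 0.872 q [0.44 0.1  1.91 0.   1.11 1.14] F [0.1 2.1 0.1]
to target [0.0364 0.0038 0.0507]
TCP phi+ 0.771 r 0.1017 (ideal .1024)
0.4 [0.0176 0.0033 0.0332] turn y 0.472
0.5 [0.0115 0.0031 0.025 ] turn y 0.372
0.6 [0.0062 0.0029 0.0162] turn y 0.272
0.7 [0.0019 0.0027 0.0069] turn y 0.172
0.8 [-0.0015  0.0025 -0.0027] turn y 0.072
0.9 [-0.0039  0.0023 -0.0127] turn y -0.028
1.0 [-0.0053  0.0021 -0.0228] turn y -0.128
1.1 [-0.0057  0.0019 -0.033 ] turn y -0.228
1.2 [-0.0051  0.0017 -0.0432] turn y -0.328
1.3 [-0.0035  0.0016 -0.0533] turn y -0.428
1.4 [-0.0008  0.0014 -0.0632] turn y -0.528
1.5 [ 0.0028  0.0012 -0.0728] turn y -0.628
1.6 [ 0.0074  0.0011 -0.082 ] turn y -0.728
1.7 [ 0.0128  0.0009 -0.0906] turn y -0.828
down in tool [-0.005  1.    -0.019]
```

Going on towards 1.2.

Call:
{"method": "jog_arm", "body": {"increments": [[-0.003,0.002,-0.013,-0.019,-0.05,0.005,0],[-0.002,0.001,-0.013,0,-0.12,0,0],[-0.002,0.001,-0.014,0,-0.13,0,0],[-0.001,0.001,-0.013,0,-0.12,0,0]]}}

```text
time: 5.58
tool_pos: [0.4755, 0.2336, 0.1861]
tcp_rot: [-1.542, 0.205, -0.231]
wrist_force: [-1.4, 1.2, 0.6]
width: 0.0
```

```bash
python3 g.py "[.565,.282,.184]"|sed -e '/^0/d'
```

```text
5.575 [0.4755 0.2336 0.1861] z yaw 1.293 q [0.41 0.02 1.99 0.01 1.1  0.68] F [-1.4  1.2  0.6]
to target [0.0728 0.0045 0.071 ]
TCP phi+ 1.211 r 0.0984 (ideal .1024)
1.0 [0.0046 0.0026 0.021 ] turn y 0.293
1.1 [0.0001 0.0024 0.0118] turn y 0.193
1.2 [-0.0035  0.0021  0.0022] turn y 0.093
1.3 [-0.0061  0.0019 -0.0077] turn y -0.007
1.4 [-0.0077  0.0017 -0.0178] turn y -0.107
1.5 [-0.0083  0.0015 -0.028 ] turn y -0.207
1.6 [-0.0079  0.0013 -0.0382] turn y -0.307
1.7 [-0.0065  0.0011 -0.0484] turn y -0.407
down in tool [-0.014  1.    -0.02 ]
```

Call:
{"method": "jog_arm", "body": {"increments": [[-0.005,0.002,-0.011,-0.02,-0.03,0.014,0],[-0.002,0.001,-0.01,0,-0.1,0,0],[-0.001,0.001,-0.01,0,-0.1,0,0],[0,0,-0.006,0,-0.05,0,0]]}}

```text
time: 6.08
tool_pos: [0.4612, 0.2054, 0.1849]
tcp_rot: [-1.558, 0.001, -0.006]
wrist_force: [-1.8, 2.4, -1.1]
width: 0.0
```

```bash
python3 g.py "[.565,.282,.184]"|sed -e '/^0/d'
```

```text
6.075 [0.4612 0.2054 0.1849] z yaw 1.566 q [ 0.36 -0.02  2.03  0.01  1.12  0.36] F [-1.8  2.4 -1.1]
to target [0.1035 0.0022 0.0771]
TCP phi+ 1.531 r 0.1001 (ideal .1024)
1.0 [0.0244 0.0016 0.0472] turn y 0.566
1.1 [0.0175 0.0015 0.0396] turn y 0.466
1.2 [0.0115 0.0013 0.0314] turn y 0.366
1.3 [0.0063 0.0012 0.0226] turn y 0.266
1.4 [0.002  0.0011 0.0133] turn y 0.166
1.5 [-0.0014  0.0009  0.0036] turn y 0.066
1.6 [-0.0037  0.0008 -0.0063] turn y -0.034
1.7 [-0.0051  0.0007 -0.0165] turn y -0.134
down in tool [-0.003  1.    -0.013]
```

Call:
{"method": "jog_arm", "body": {"increments": [[-0.002,0,-0.004,0,0,0,0],[0,0,-0.004,0,0,0,0]]}}

```text
time: 6.32
tool_pos: [0.4591, 0.1992, 0.1853]
tcp_rot: [-1.553, 0.006, -0.011]
wrist_force: [-1.6, 17.1, -3.0]
width: -0.0
```

Call:
{"method": "jog_arm", "body": {"increments": [[0,0,-0.004,0,0,0,0]]}}

```text
time: 6.45
tool_pos: [0.4592, 0.1992, 0.1855]
tcp_rot: [-1.544, 0.009, -0.015]
wrist_force: [1.1, 21.2, -5.8]
width: 0.004
```

Call:
{"method": "jog_arm", "body": {"increments": [[0,0,-0.003,0,0,0,0]]}}

```text
time: 6.58
tool_pos: [0.4592, 0.1996, 0.1855]
tcp_rot: [-1.537, 0.011, -0.017]
wrist_force: [1.5, 12.4, -3.2]
width: 0.001
```

Call:
{"method": "jog_arm", "body": {"increments": [[0,0,0.02,0,0,0,0],[0,0,0.03,0,0,0,0],[0,-0.06,0,0,0,0,0],[0,-0.06,0.02,0,0,0,0],[0,0,0.06,0,0,0,0],[0,0,0.06,0,0,0,0],[0,0,0,0,0,0,0]]}}

```text
time: 7.45
tool_pos: [0.4647, 0.388, 0.315]
tcp_rot: [-1.542, 0.026, -0.031]
wrist_force: [0.4, -0.5, -0.5]
width: -0.003
```

```bash
python3 - <<'E'
from h import *
b=read_camera("side");a=read_camera("top")
cv2.imwrite("pics/s4.png",np.hstack([cv2.resize(b["img"][180:290,190:290],(400,440)),cv2.resize(a["img"][130:240,155:255],(400,440))]))
for p in(a,b):
    for d in spotter.spot_point(p,"wide_knob")[:3]:
        q=w(p,*d["location"],.182); e=q[:2]-[.558,.18]; print(d["p"],q.round(3),np.hypot(*e),np.arctan2(-e[0],e[1]))
E
python3 g.py "[.50,-.006,.11]" | head -2; tail -1 g.py >/dev/null
```

```text
0.63 [0.459 0.177 0.182] 0.09893736485950608 1.6035512818576778
0.42 [0.251 0.465 0.182] 0.41936574684287886 0.8222178504414324
0.2 [ 0.479 -0.152  0.182] 0.34126419658095586 2.9073513933264206
0.82 [0.256 0.466 0.182] 0.41617105258264814 0.8129971175643645
7.65 [0.4645 0.3836 0.3141] z yaw 1.531 q [0.64 0.08 1.69 0.02 1.35 0.67] F [ 0.4  0.3 -0.6]
to target [ 0.0505  0.1937 -0.3933]
```

View pics/s4.png

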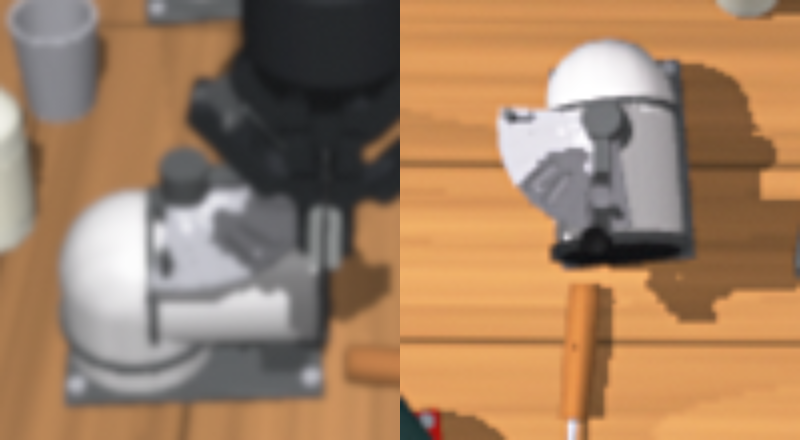

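Call:
{"method": "jog_arm", "body": {"increments": [[0.008,0,-0.056,-0.028,0,0,0],[0.007,0,-0.056,0,0,0,0],[0.007,0,-0.056,0,0,0,0],[0.007,0,-0.056,0,0,0,0],[0.007,0,-0.056,0,0,0,0],[0.007,0,-0.056,0,0,0,0],[0.007,0,-0.056,0,0,0,0],[0,0,0,0,0,0,0]]}}

```text
time: 8.65
tool_pos: [0.4922, -0.0333, 0.3121]
tcp_rot: [-1.578, 0.044, -0.045]
wrist_force: [0.4, 0.3, -0.2]
width: -0.002
```

```bash
sed -i '/^for f/d' g.py; python3 g.py "[.501,-.006,.11]"
python3 - <<'E'
from h import *
p=read_camera("side")
for m in spotter.masks_of(p,"start_button_top")[:2]: print(m["p"],m["location"],w(p,*m["location"],.075))
E
```

```text
8.65 [ 0.4922 -0.0333  0.3121] z yaw 1.514 q [-0.11 -0.12  1.89 -0.01  1.37 -0.05] F [ 0.4  0.3 -0.2]
to target [0.007  0.2019 0.0293]
TCP phi+ 3.059 r 0.2232 (ideal .1024)
down in tool [-0.001  1.     0.008]
```

Call:
{"method": "jog_arm", "body": {"increments": [[0.007,0.04,0.029,0,0,0,0],[0,0.05,0,0,0,0,0],[0,0.05,0,0,0,0,0],[0,0.035,0,0,0,0,0],[0,0,0,0,0,0,0]]}}

```text
time: 9.38
tool_pos: [0.5006, 0.0042, 0.1344]
tcp_rot: [-1.574, 0.034, -0.041]
wrist_force: [-1.2, 0.7, 0.9]
width: -0.001
```

```bash
python3 g.py "[.501,-.006,.094]"
python3 - <<'E'
from h import *
b=read_camera("side");a=read_camera("top")
cv2.imwrite("pics/s5.png",np.hstack([cv2.resize(b["img"][150:240,215:305],(400,400)),cv2.resize(a["img"][150:220,230:300],(400,400))]))
E
```

```text
9.375 [0.5006 0.0042 0.1344] z yaw 1.523 q [-0.04  0.03  2.09 -0.    1.02  0.01] F [-1.2  0.7  0.9]
to target [ 0.0007  0.0404 -0.0101]
TCP phi+ 3.043 r 0.1849 (ideal .1024)
down in tool [-0.005  1.     0.004]
```

View pics/s5.png

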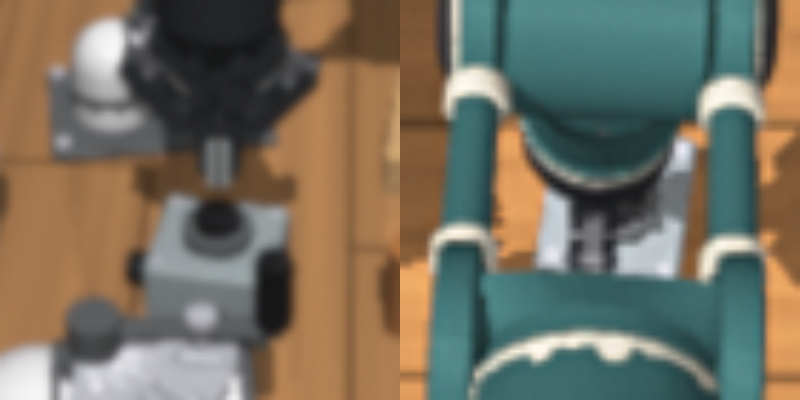

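Call:
{"method": "jog_arm", "body": {"increments": [[0,0.015,-0.01,0,0,0,0],[0,0.012,0,0,0,0,0],[0,0.008,0,0,0,0,0],[0,0,0,0,0,0,0]]}}

```text
time: 9.98
tool_pos: [0.5076, -0.0072, 0.1057]
tcp_rot: [-1.575, 0.022, -0.054]
wrist_force: [-0.0, 0.4, 0.2]
width: 0.006
```

Call:
{"method": "jog_arm", "body": {"increments": [[0,0.003,0,0,0,0,0],[0,0.003,0,0,0,0,0]]}}

```text
time: 10.22
tool_pos: [0.5083, -0.0073, 0.1]
tcp_rot: [-1.575, 0.021, -0.055]
wrist_force: [-0.3, -0.1, -0.8]
width: -0.001
```

Call:
{"method": "jog_arm", "body": {"increments": [[0,0.003,0,0,0,0,0],[0,0.002,0,0,0,0,0]]}}

```text
time: 10.48
tool_pos: [0.5086, -0.0072, 0.0949]
tcp_rot: [-1.575, 0.021, -0.055]
wrist_force: [0.0, -0.5, 2.7]
width: -0.001
```

Call:
{"method": "jog_arm", "body": {"increments": [[0,-0.008,0,0,0,0,0],[-0.007,0,0.001,0,0,0.02,0],[0,0,0,0,0,0,0]]}}

```text
time: 10.85
tool_pos: [0.501, -0.0058, 0.1035]
tcp_rot: [-1.574, 0.038, -0.039]
wrist_force: [0.3, 0.3, -0.1]
width: 0.005
```

```bash
python3 g.py "[.501,-.006,.094]"
```

```text
10.85 [ 0.501  -0.0058  0.1035] z yaw 1.522 q [-0.06  0.07  2.11 -0.    0.96 -0.01] F [ 0.3  0.3 -0.1]
to target [-0.      0.0095 -0.0002]
TCP phi+ 3.061 r 0.1943 (ideal .1024)
down in tool [-0.001  1.     0.004]
```

Call:
{"method": "jog_arm", "body": {"increments": [[0,0.006,0,0,0,0,0],[0,0.004,0,0,0,0,0],[0,0.003,0,0,0,0,0]]}}

```text
time: 11.22
tool_pos: [0.5013, -0.0057, 0.0903]
tcp_rot: [-1.574, 0.037, -0.039]
wrist_force: [-1.1, 0.4, 5.0]
width: 0.004
```

Call:
{"method": "jog_arm", "body": {"increments": [[0,0.003,0,0,0,0,0],[0,0.003,0,0,0,0,0]]}}

```text
time: 11.48
tool_pos: [0.5016, -0.0057, 0.0896]
tcp_rot: [-1.574, 0.039, -0.037]
wrist_force: [-12.7, 0.7, 30.4]
width: 0.003
```

Call:
{"method": "jog_arm", "body": {"increments": [[0,0.003,0,0,0,0,0]]}}

```text
time: 11.6
tool_pos: [0.5016, -0.0057, 0.0897]
tcp_rot: [-1.574, 0.04, -0.036]
wrist_force: [-11.5, 0.3, 25.3]
width: 0.003
```

Call:
{"method": "jog_arm", "body": {"increments": [[0,-0.02,0,0,0,0,0],[0,-0.05,0,0,0,0,0],[0,-0.06,0,0,0,0,0],[0,-0.06,0,0,0,0,0],[0.02,0,-0.06,0,0,0,0],[0,0,-0.06,0,0,0,0],[0,0,-0.06,0,0,0,0],[0,0,-0.06,0,0,0,0],[0,0,-0.05,0,0,0,0],[0,0,0,0,0,0,0]]}}

```text
time: 12.85
tool_pos: [0.5101, -0.3034, 0.2848]
tcp_rot: [-1.576, 0.033, -0.035]
wrist_force: [-0.4, 1.3, 0.1]
width: -0.0
```

Run:
```python
from h import *
b=read_camera("side");a=read_camera("top")
cv2.imwrite("pics/s6.png",np.hstack([cv2.resize(a["img"],(448,336)),cv2.resize(b["img"][130:290,190:320],(273,336))]))
for p in(a,b):
    for t,z in(("wide_knob",.182),("narrow_knob",.142)):
        for d in spotter.spot_point(p,t)[:3]: print(t,round(d["p"],2),w(p,*d["location"],z).round(3))
ys,xs=np.mgrid[0:384,0:512]
for p in(b,):
    P=np.array([(xs-p["cx"])/p["fx"],(ys-p["cy"])/p["fy"],np.ones(xs.shape)])*p["range_z"]
    A=np.einsum('ij,jhw->hwi',p["world_from_camera"][:3,:3],P)+p["world_from_camera"][:3,3]
    B=np.load("side.npy")
    for X in(A,B):
        m=(abs(X[...,0]-.5)<.012)&(abs(X[...,1]+.005)<.012)&(X[...,2]>.07);print("btn z",m.sum(),np.percentile(X[m][:,2],[50,90]).round(4))
print(readout.read_state()["wrist_force"])
```

```text
wide_knob 0.65 [0.254 0.463 0.182]
wide_knob 0.54 [0.457 0.174 0.182]
narrow_knob 0.74 [ 0.482 -0.163  0.142]
wide_knob 0.76 [0.458 0.171 0.182]
wide_knob 0.67 [0.251 0.46  0.182]
wide_knob 0.41 [0.489 0.117 0.182]
narrow_knob 0.76 [ 0.474 -0.155  0.142]
narrow_knob 0.74 [0.365 0.331 0.142]
narrow_knob 0.38 [0.706 0.134 0.142]
btn z 57 [0.0806 0.0825]
btn z 54 [0.0805 0.0831]
[0.2186189  0.16019165 0.10981805]
```

View pics/s6.png

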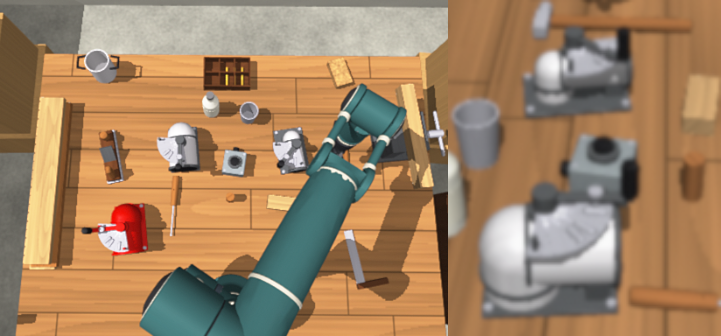

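The wide lever is at its end stop (knob near (183,167) in the left panel). The narrow lever is unchanged at half open, the button is up again, and the loose things are where they were.

```bash
python3 -c "
from workcell import bot
print(bot.finish_job())"
```

```text
the job is handed in; nothing more can be done
None
```

The job is done and handed in at about 13 s of the 43 s allowed. The hand-in reported no verdict.

- **Wide damper:** I pushed the lever of the grey wide pipe with shut fingertips, past the half-open detent, until it met a hard stop. The push reached 21 N there with no further movement. Both cameras put the knob at about (0.458, 0.173), which is within a few hundredths of a radian of fully open.
- **Start button:** I then pressed it until it bottomed out, with 5 N on the spring and then about 30 N against the stop. After release its measured height was the same as before, 80.6 mm against 80.5 mm.
- **Extra touch on the button:** My first approach was about 7 mm off centre and touched the button lightly (2.7 N) before I lifted, centred and pressed properly. This was also after the damper was open.
- **Left alone:** The narrow lever still shows half open, with its knob within about 8 mm of where it was first seen, which is about how far its readings differ. The red pipe and the loose things look unmoved.
- **Robot at hand-in:** It was clear of everything, with wrist force near zero.
- **Checks that disagreed:** During the push the tool rose 12 mm and tilted about 2.4°, which I corrected. The networks also gave some false low-confidence hits, which I discarded against the pictures.

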